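# Clamp a moulding in the drilling jig

## Task

Get the moulding ready for drilling in the jig: with the fingertips, push it back flat against the fence and along until its end is home against the stop block at the left, then throw the toggle clamp's lever over, away from you and down, until it snaps past centre and pins the moulding there. Only push: the moulding must stay flat on the board and not be lifted, and the other things on the bench stay where they are.

Things in the scene. Friction and masses are not known exactly. Their poses are not given: they have to be found in the camera images.
- jig: Drilling jig fixed to the bench: grey laminated board, origin on the bench; x away from the robot toward the fence, y left along the fence, z up. All jig coordinates below are m in this frame. Board x -0.085..0.110, y -0.205..0.215, top at z 0.018. Wooden fence 26 mm high along the whole board, front face x = 0.010. Wooden stop block 26 mm high at the left end, its right face y = 0.190.
- work: Pine moulding, 60 (x) x 345 (y) x 18 mm, 0.2 kg, loose and flat on the board, nearly along the fence. Origin centre of underside. Edges upright for the lowest 8 mm, then profiled in to a flat top. Starts 8-16 mm off the fence, 25-60 mm off the stop, up to 0.035 rad askew. Fully home its origin is at jig x -0.020, y 0.0175, square to the jig, its right end at y -0.155.
- corner (a point): Point on the board's top where the fence's front face and the stop block's face meet: jig (0.010, 0.190, 0.018). The moulding's far left corner belongs here.
- bush (a point): Top of the steel drill bush in an aluminium bridge that reaches from the fence over the moulding's place (jig y 0.118..0.152). The moulding slides under it with 4 mm to spare; the top is at height 0.0575.
- lever_tip (a point): Free end of the clamp lever; its last 90 mm is a round black grip, 19 mm diameter. It swings in the plane jig y = 0.045, away from the robot and down. Tip (x, z) in jig: open (0.022, 0.181), then (0.056, 0.188) (0.092, 0.188) (0.123, 0.182) (0.147, 0.174) (0.165, 0.165) (0.180, 0.155) (0.193, 0.140), dead centre (0.211, 0.095), snapped home on its stop, nearly level, (0.213, 0.077).
- lever_pin (a point): Pin at the lever's lower end, 145 mm from its tip; it rises as the lever closes. Jig (x, z): open (0.056, 0.040), then beside the tip's points (0.059, 0.043) (0.062, 0.046) (0.065, 0.050) (0.067, 0.053) (0.068, 0.057) (0.069, 0.062) (0.069, 0.066), dead centre (0.068, 0.070), home (0.068, 0.069). Let go before dead centre the lever springs back open; past it, it snaps home. It takes up to about 6 N near the tip.
- clamp_arm (a joint): Angle of the clamp's steel hold-down arm, rad, driven by the lever: 0 open, about 1.17 at dead centre, 1.14 locked and level over the moulding. Pivot at jig (0.040, 0.045, 0.064), behind the fence. Open, the arm stands up close in front of the lever, leaning to the robot, its end at height 0.136, so only the lever's top 40 mm can be pushed from the front.
- clamp_pad: Round black rubber tip, 17 mm across, of the arm's spindle; origin at the centre of its lower face. With the arm down it presses on the moulding's flat top at about jig (-0.025, 0.045), with about 17 N when locked.
- pencil: Bystander, to be left alone: red carpenter's pencil, 166 mm long, on the jig board behind the fence. Origin at the centre of its underside.
- tape_measure: Bystander, to be left alone: yellow tape measure, 36x88x69 mm, on the bench to the left of the jig. Origin at the centre of its underside.
- sanding_block: Bystander, to be left alone: brown cork sanding block, 66x100x27 mm, on the bench behind the jig, to the right of where the lever comes down. Origin at the centre of its underside.
- screwdriver: Bystander, to be left alone: red-handled screwdriver, 210 mm long, 30 mm thick, lying behind the jig to the left of where the lever comes down. Origin at the centre of its underside.
- marker: Bystander, to be left alone: blue and black felt marker, 120 mm long, 15 mm thick, lying just in front of the jig. Origin at the centre of its underside.
- elbow: Bystander, to be left alone: brass pipe elbow, 56x56x31 mm, lying just in front of the jig's right half. Origin at the centre of its underside.
- tape_roll: Bystander, to be left alone: roll of black tape, 66 mm across, 19 mm high, lying flat to the right of the jig. Origin at the centre of its underside.

How it is judged:
By the outcome, as a careful person would: the job done as asked, in the order asked, and still so for the second after the job is handed in, with the robot touching nothing.
It also fails if it takes over 64 s, if anything falls off the work surface, if the arm or the gripper's body presses on something with over 40 N, if the wrist force passes 120 N, or if a joint passes its speed limit or range.

## Robot

A 6-joint arm with a two-finger parallel gripper is mounted at the origin on a cart in front of the work surface, level with it; the furniture and walls round the work are solid. World frame = base frame: x ahead of the robot, y to its left, z up, the work surface at z = 0. Lengths are in m, angles in rad, forces in N, time in s.
With the tool pointing down it reaches from about 0.3 to 0.95 m from the base axis. Payload 3.1 kg.
Tool frame: the origin (TCP) lies midway between the tips of the shut fingers; the grasp point (between the pads) lies 19 mm behind it; x points along the fingers, y is the direction in which the jaws open and shut, and the axes are right-handed (so a half turn about x gives the same grasp; the last joint's range is limited). The gripper opens to 85 mm and grips with 20 to 120 N. Pads are 22 mm wide; open, the fingers measure 114 mm over their backs; the gripper's body (76 mm by 85 mm) begins 54 mm behind the grasp point. The pads swing forward as they close: fully open they stand 13 mm farther back than shut.
Start: joints at [1.081, 0.308, 1.634, -0, 1.2, -0.07], TCP at [0.255, 0.571, 0.231] pointing down, gripper open.
Joint ranges: [-3.06, 3.06], [-0.79, 1.96], [0.05, 2.63], [-1.19, 4.34], [0.05, 2.64], [-2.94, 2.94]. Speed limits (rad/s): [2.79, 2.79, 3.14, 3.14, 3.14, 3.14].

## Interface

Orientations are given as a rotation vector (axis times angle).
In Python, from rig import ctrl gives the robot as it stands.
- The arm moves only by the shell command python3 -m inch 'ROWS'. ROWS is JSON, a list that holds one entry, the list of rows, each a list of 7 numbers: the shift along the tool's x, y, z in m, then the turn, a rotation vector about the tool's x, y, z in degrees, then the finger opening in m, from 0 to 0.0854. In form: [[[x, y, z, rx, ry, rz, claw], ...]]. A call has 1 to 5 rows; each row is the pose to reach, as a shift and turn from the pose commanded when the call began, along the tool's axes at that moment; what a row does not reach only later rows make up. A row lasts 1/10 s, in which the tool goes at most 50 mm and 8.59 degrees, less where a joint would pass 70% of its speed; a pose out of reach is approached as far as the arm can. A call with a gripper value outside its range is refused whole. The fingers move at their own pace and stop on an object; the grip force is fixed at half the most. Time passes only in rows, so rows that repeat a pose let the fingers close. It gives the time, the measured TCP pose, the force and the opening at its end, in the units of the state.
- ctrl.read_state(): the state, without advancing time (a new reading comes with each control period).
- ctrl.grab_frame(name): name is "scene" or "side" or "wrist"; returns the picture (420x560x3 uint8, blue, green, red); there is no depth.
- ctrl.camera_params(name): a dict with "K" (3x3 intrinsics, pixels), "k1" (the pictures are not rectified: a ray, as slopes to the right and down, at radius r is drawn at 1 + k1 r^2 times it, then the intrinsics apply), "world_to_cam" (4x4, takes a point from world to camera coordinates). Camera axes: x right, y up, looking along -z (the intrinsics and any distortion apply to the point x, -y, -z); pixel columns grow to the right and rows downward; lengths in m; the calibration is good to about 2 mm. A picture is of the moment at which its call begins: read the wrist's pose just before it. camera_params takes no time and is no camera call; for the wrist camera it gives the pose at the moment of the call.
- ctrl.job_done(): hands the job in, once; it reports no verdict.
The state is a dict: "clock": time; "q": joint angles; "joint_vel": joint speeds; "joint_torque": joint torques, N m; "ee_pos": TCP position; "eef_rot": TCP orientation; "contact_force": force on the tool from outside, world axes, zero at the start; "moment": the same for the moment, N m; "finger_gap": opening from 0.0 (shut) to 1.0 (fully open).
Only numpy, scipy, OpenCV 4.12 (cv2) and the standard library are available. Lean on these libraries where they do the work, as an engineer would, in place of code of your own. Each camera call takes 0.05 s, during which the arm holds its last target.

## Working session

There is one attempt and no reset: what is moved stays moved. The work goes in short steps, Python scripts to look and compute and a shell command to move; the robot and the scene stay as the last step left them, time stands still between calls to the robot, and variables do not carry over. Pictures are saved under pics/ and viewed, and the job is handed in when it is done.

```bash
mkdir -p pics; ls; python3 - <<'E'
from rig import ctrl
import cv2
s=ctrl.read_state()
print({k:v for k,v in s.items()})
for n in ["scene","side","wrist"]:
    p=ctrl.camera_params(n); print(n,p["K"],p["k1"],p["world_to_cam"])
    cv2.imwrite(f"pics/{n}0.png",ctrl.grab_frame(n))
E
```

```text
pics
{'clock': 0.0, 'q': array([ 1.08130888e+00,  3.09018963e-01,  1.63518326e+00, -5.58293428e-06,
        1.19971156e+00, -6.97056084e-02]), 'joint_vel': array([ 0.00081147, -0.00018511,  0.00072146, -0.00062045,  0.00041101,
        0.00018779]), 'joint_torque': array([ 1.44947103e-04, -4.15258241e+01, -2.76659328e+01, -3.52147626e-04,
        1.06035764e-02, -4.19493347e-05]), 'ee_pos': array([0.25436699, 0.56999381, 0.23003996]), 'eef_rot': array([ 0.32752036,  1.54624011, -0.33104853]), 'contact_force': array([-0.4518142 , -0.01902088, -0.15639013]), 'moment': array([-0.01551791,  0.01375001, -0.02708496]), 'finger_gap': 0.9974877267145587}
scene [[506.80349091   0.         281.03270509]
 [  0.         506.80349091 208.51907915]
 [  0.           0.           1.        ]] -0.010158872726802342 [[ 0.91314007 -0.40763028  0.00357156 -0.48686873]
 [ 0.27837343  0.62994203  0.72503881 -0.26828181]
 [-0.29779765 -0.66106777  0.68869875 -1.12844099]
 [ 0.          0.          0.          1.        ]]
side [[515.75135575   0.         282.12352138]
 [  0.         515.75135575 205.6163178 ]
 [  0.           0.           1.        ]] 0.03708509704089384 [[ 0.51953223  0.85437818 -0.01114449 -0.28575412]
 [-0.63794872  0.39653611  0.66013676  0.26403007]
 [ 0.56842563 -0.33585271  0.75106275 -1.60169748]
 [ 0.          0.          0.          1.        ]]
wrist [[374.73229696   0.         285.37319105]
 [  0.         374.73229696 209.84071094]
 [  0.           0.           1.        ]] -0.014037307676365662 [[ 4.08390144e-01  9.12807203e-01 -7.06970940e-04 -6.24902738e-01]
 [-8.71047300e-01  3.89474939e-01 -2.99308994e-01  3.83609554e-02]
 [-2.72936058e-01  1.22850648e-01  9.54155976e-01 -3.78794848e-01]
 [ 0.00000000e+00  0.00000000e+00  0.00000000e+00  1.00000000e+00]]
```

View pics/scene0.png

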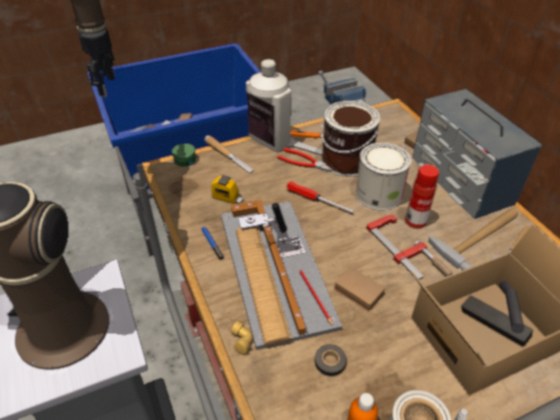

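View pics/side0.png

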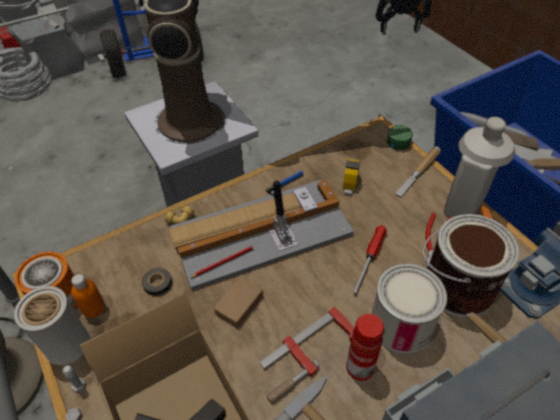

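View pics/wrist0.png

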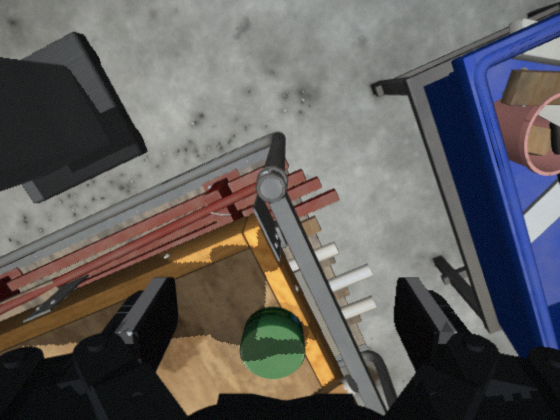

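```bash
cat > h.py <<'E'
import numpy as np, cv2
from rig import ctrl
from scipy.optimize import least_squares
from scipy.spatial.transform import Rotation as R
def proj(P,c):
    P=np.atleast_2d(P); T=c["world_to_cam"]; q=P@T[:3,:3].T+T[:3,3]
    u=q[:,0]/-q[:,2]; v=-q[:,1]/-q[:,2]; f=1+c["k1"]*(u*u+v*v)
    K=c["K"]; return np.c_[K[0,0]*u*f+K[0,2],K[1,1]*v*f+K[1,2]]
def unproj(px,c,z):
    px=np.atleast_2d(px); K=c["K"]; T=c["world_to_cam"]
    a=(px[:,0]-K[0,2])/K[0,0]; b=(px[:,1]-K[1,2])/K[1,1]; u,v=a.copy(),b.copy()
    for _ in range(20):
        f=1+c["k1"]*(u*u+v*v); u,v=a/f,b/f
    d=np.c_[u,-v,-np.ones(len(u))]@T[:3,:3]; o=-T[:3,:3].T@T[:3,3]
    return o+d*((z-o[2])/d[:,2])[:,None]
def crop(img,x0,y0,x1,y1,s,fn):
    o=cv2.resize(img[y0:y1,x0:x1],None,fx=s,fy=s,interpolation=cv2.INTER_CUBIC)
    for x in range((x0+19)//20*20,x1,20):
        cv2.putText(o,str(x),(int((x-x0)*s),10),0,.35,(255,255,0),1); cv2.line(o,(int((x-x0+.5)*s),12),(int((x-x0+.5)*s),18),(255,255,0),1)
    for y in range((y0+19)//20*20,y1,20):
        cv2.putText(o,str(y),(0,int((y-y0+.5)*s)+4),0,.35,(255,255,0),1); cv2.line(o,(24,int((y-y0+.5)*s)),(30,int((y-y0+.5)*s)),(255,255,0),1)
    cv2.imwrite(fn,o)
def j2w(p,j):  # jig (x,y,yaw)
    p=np.atleast_2d(p); c,s=np.cos(j[2]),np.sin(j[2])
    return np.c_[j[0]+c*p[:,0]-s*p[:,1], j[1]+s*p[:,0]+c*p[:,1], p[:,2]]
E
python3 - <<'E'
from h import *
i=cv2.imread("pics/scene0.png"); crop(i,195,170,345,285,5.2,"pics/s_a.png"); crop(i,215,255,365,370,5.2,"pics/s_b.png")
i=cv2.imread("pics/side0.png"); crop(i,160,160,360,290,4,"pics/d_a.png")
E
```

```text
(no output)
```

View pics/s_a.png

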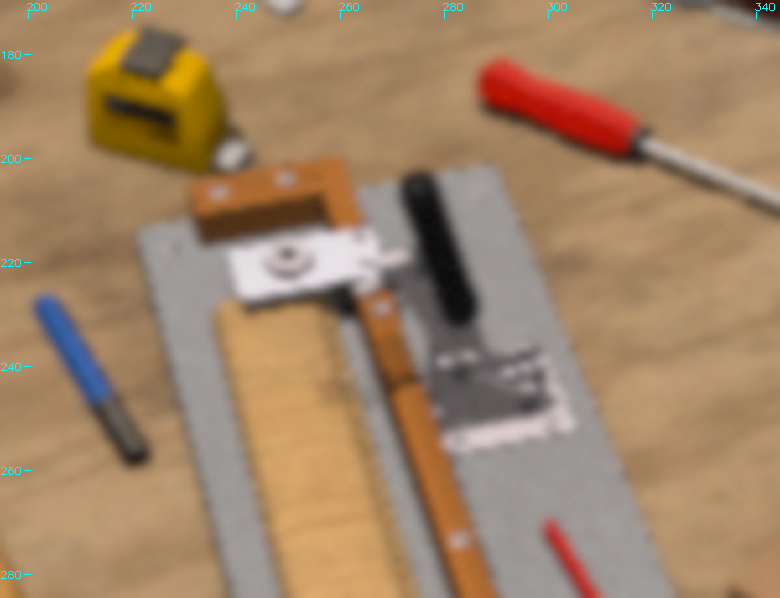

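View pics/s_b.png

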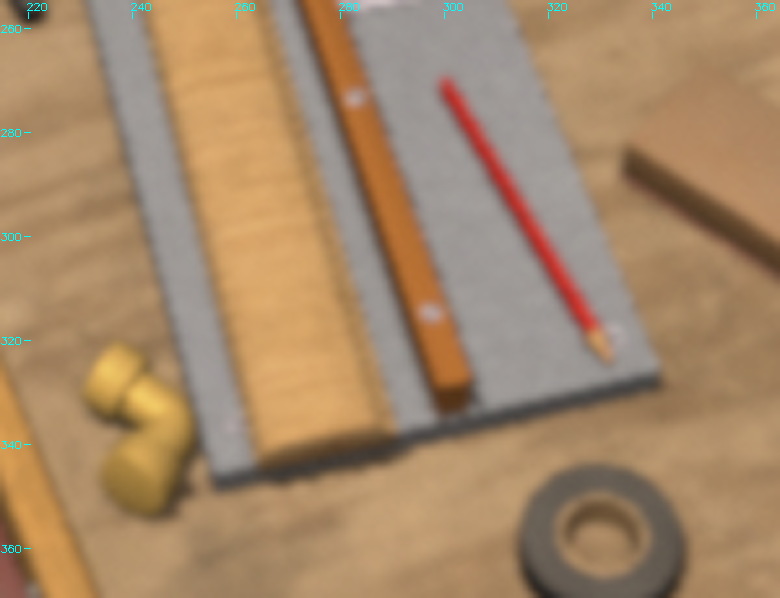

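View pics/d_a.png

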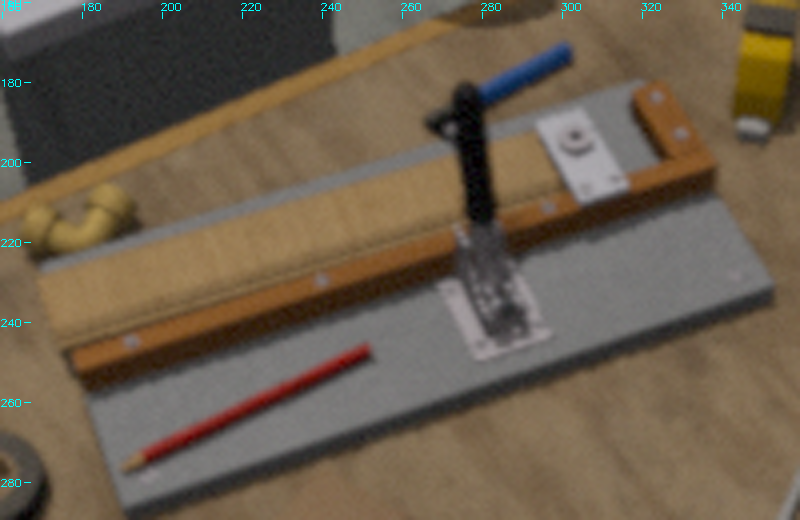

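```bash
python3 - <<'E'
from h import *
cs,cd=ctrl.camera_params("scene"),ctrl.camera_params("side")
J=np.array([[-.085,.215,.018],[.11,.215,.018],[-.085,-.205,.018],[.11,-.205,.018]])
S=np.array([[220.8,213.7],[289.7,201.8],[255.8,346],[341.4,326.4]])
D=np.array([[320.7,179.5],[352.7,232],[169,226.5],[191.3,286.5]])
print(unproj(S,cs,.018)); print(unproj(D,cd,.018))
f=lambda j:np.r_[(proj(j2w(J,j),cs)-S).ravel(),(proj(j2w(J,j),cd)-D).ravel()]
r=least_squares(f,[.5,0,0]); print(r.x, r.fun.round(1))
for k in (0,1):
  g=lambda j:f(j)[8*k:8*k+8]; rr=least_squares(g,r.x); print(rr.x)
j=r.x
pts=np.array([[.022,.045,.181],[-.018,.135,.0575],[.010,.190,.018]])
print(j2w(pts,j)); print(proj(j2w(pts,j),cs),proj(j2w(pts,j),cd))
E
```

```text
[[ 0.43890654  0.18894923  0.018     ]
 [ 0.62939101  0.15664861  0.018     ]
 [ 0.37384782 -0.22491345  0.018     ]
 [ 0.56430197 -0.25610639  0.018     ]]
[[ 0.43944999  0.19019571  0.018     ]
 [ 0.63183828  0.15553595  0.018     ]
 [ 0.37438029 -0.22595406  0.018     ]
 [ 0.56560051 -0.25235025  0.018     ]]
[ 0.48904967 -0.03599588 -0.15714071] [-0.1 -0.1  0.3 -0.7 -0.3  0.2  0.4 -0.4 -0.3 -0.1  1.1 -0.7  0.1 -0.5
 -1.3  0.7]
[ 0.48873383 -0.03641527 -0.15735287]
[ 0.48938075 -0.03575445 -0.15657926]
[[0.51782087 0.00500678 0.181     ]
 [0.49239825 0.10015766 0.0575    ]
 [0.52866047 0.15009814 0.018     ]]
[[274.3031975  204.04511963]
 [250.71882756 218.80822258]
 [256.94367959 213.50795675]] [[275.76167818 181.36437799]
 [303.73948907 194.77608245]
 [327.21040477 206.32048754]]
```

```bash
cat >> h.py <<'E'
JIG=np.array([.4890,-.0362,-.1571])
def Rdown(tilt=0.,yaw=JIG[2],sgn=1,spin=0.):
    # tool x down tilted forward (toward jig +x) by tilt; tool y = sgn*jig y
    c,s=np.cos(yaw),np.sin(yaw); jx=np.array([c,s,0]); jy=np.array([-s,c,0]); z=np.array([0,0,1.])
    x=np.sin(tilt)*jx-np.cos(tilt)*z; y=sgn*jy
    return R.from_matrix(np.c_[x,y,np.cross(x,y)])*R.from_rotvec([spin,0,0])
def plan(pj,Rt,frame="jig"):
    st=ctrl.read_state(); Rc=R.from_rotvec(st["eef_rot"]); 
    pw=j2w(pj,JIG)[0] if frame=="jig" else np.array(pj)
    print("t",st["clock"],"target w",pw.round(4),"shift mm",(Rc.inv().apply(pw-st["ee_pos"])*1000).round(1),"rot deg",((Rc.inv()*Rt).as_rotvec(degrees=True)).round(2),"F",st["contact_force"].round(1))
def where():
    st=ctrl.read_state(); Rc=R.from_rotvec(st["eef_rot"]).as_matrix()
    c,s=np.cos(JIG[2]),np.sin(JIG[2]); d=st["ee_pos"]-np.r_[JIG[:2],0]
    print("t",round(st["clock"],2),"jig pos",np.round([c*d[0]+s*d[1],-s*d[0]+c*d[1],d[2]],4),"F",st["contact_force"].round(1),"q",st["q"].round(2),"gap",round(st["finger_gap"],2))
    return st
E
python3 - <<'E'
from h import *
print(R.from_rotvec(ctrl.read_state()["eef_rot"]).as_matrix().round(3))
for sg in (1,-1): plan([-.1,0,.33],Rdown(0,sgn=sg))
where()
E
```

```text
[[-0.001  0.408  0.913]
 [-0.002  0.913 -0.408]
 [-1.    -0.002 -0.   ]]
t 0.15 target w [ 0.3902 -0.0206  0.33  ] shift mm [ -98.9 -484.3  364.7] rot deg [-15.05  -0.02   0.1 ] F [-0.3 -0.6  0.4]
t 0.15 target w [ 0.3902 -0.0206  0.33  ] shift mm [ -98.9 -484.3  364.7] rot deg [1.6495e+02 1.5000e-01 3.0000e-02] F [-0.3 -0.6  0.4]
t 0.15 jig pos [-0.3265  0.5622  0.2303] F [-0.3 -0.6  0.4] q [ 1.08  0.31  1.63  0.    1.2  -0.07] gap 1.0
```

```bash
python3 -m inch '[[[-0.045,0,0,0,0,0,0],[-0.08,-0.025,0.02,-4,0,0,0],[-0.1,-0.06,0.045,-8,0,0,0],[-0.1,-0.098,0.074,-12,0,0,0],[-0.1,-0.136,0.103,-15,0,0,0]]]'
python3 - <<'E'
from h import *
where(); plan([-.1,0,.33],Rdown(0))
E
```

```text
clock: 0.65
ee_pos: [0.2937, 0.4034, 0.3322]
eef_rot: [0.122, 1.566, -0.12]
contact_force: [1.4, -0.7, 0.1]
finger_gap: 0.144
t 0.65 jig pos [-0.2617  0.4036  0.3322] F [ 1.4 -0.7  0.1] q [ 0.85 -0.02  1.8  -0.    1.36 -0.56] gap 0.14
t 0.65 target w [ 0.3902 -0.0206  0.33  ] shift mm [   1.8 -404.1  160.6] rot deg [ 0.16  0.08 -0.09] F [ 1.4 -0.7  0.1]
```

```bash
python3 -m inch '[[[0,-0.046,0.018,0,0,0,0],[0,-0.092,0.036,0,0,0,0],[0,-0.138,0.054,0,0,0,0],[0,-0.184,0.072,0,0,0,0],[0,-0.23,0.09,0,0,0,0]]]'
python3 -m inch '[[[0,-0.045,0.018,0,0,0,0],[0,-0.09,0.036,0,0,0,0],[0,-0.135,0.054,0,0,0,0],[0,-0.17,0.07,0,0,0,0],[0,-0.17,0.07,0,0,0,0]]]'
python3 - <<'E'
from h import *
where(); plan([-.1,0,.33],Rdown(0))
c=ctrl.camera_params("wrist"); print(-c["world_to_cam"][:3,:3].T@c["world_to_cam"][:3,3])
np.save("cw1.npy",c["world_to_cam"]); cv2.imwrite("pics/w1.png",ctrl.grab_frame("wrist"))
E
```

```text
clock: 1.15
ee_pos: [0.3458, 0.1614, 0.3312]
eef_rot: [0.123, 1.567, -0.123]
contact_force: [1.3, 0.3, 0.3]
finger_gap: 0.0
clock: 1.65
ee_pos: [0.389, -0.0197, 0.3312]
eef_rot: [0.128, 1.566, -0.131]
contact_force: [1.0, 0.5, -0.3]
finger_gap: 0.001
t 1.65 jig pos [-0.1013  0.0007  0.3312] F [ 1.   0.5 -0.3] q [-0.16 -0.26  2.01 -0.    1.39 -1.57] gap 0.0
t 1.65 target w [ 0.3902 -0.0206  0.33  ] shift mm [ 1.2 -0.7  1.4] rot deg [-0.45  0.04  0.12] F [ 1.   0.5 -0.3]
[ 0.31403812 -0.00629651  0.47345671]
```

View pics/w1.png

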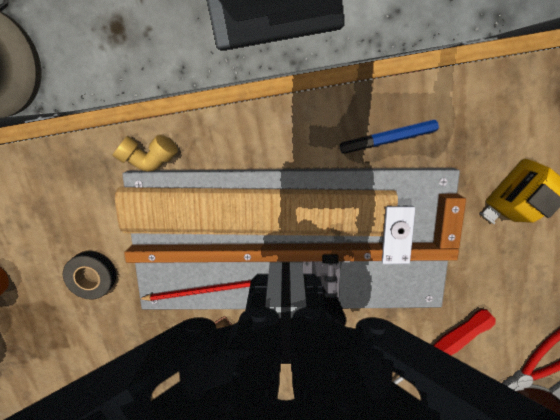

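```bash
python3 - <<'E'
from h import *
i=cv2.imread("pics/w1.png"); crop(i,105,125,265,245,5,"pics/w1a.png"); crop(i,330,105,490,285,3.3,"pics/w1b.png")
E
```

```text
(no output)
```

View pics/w1a.png

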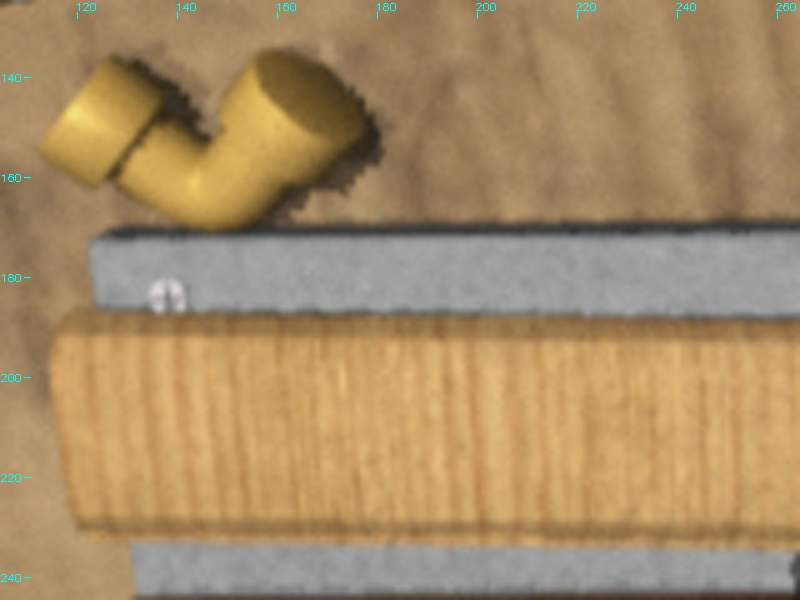

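View pics/w1b.png

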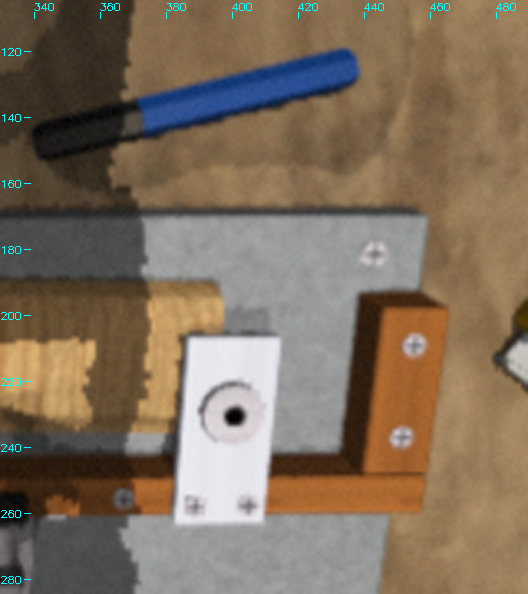

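```bash
python3 - <<'E'
from h import *
c=ctrl.camera_params("wrist"); c=dict(c); c["world_to_cam"]=np.load("cw1.npy")
def w2j(P):
    cc,s=np.cos(JIG[2]),np.sin(JIG[2]); d=P-np.r_[JIG[:2],0]; return np.c_[cc*d[:,0]+s*d[:,1],-s*d[:,0]+cc*d[:,1],d[:,2]]
def show(n,px,z): print(n,w2j(unproj(px,c,z)).round(4).tolist())
show("board FL FR",[[458.9,169.7],[123,172.5]],.018)
show("near edge bottom",[[124.5,187.1],[264.5,188.5],[359.8,190],[394.7,190.3]],.020)
show("right end",[[114.5,194.5],[120.5,230.5]],.026)
show("right end@.036",[[114.5,194.5],[120.5,230.5]],.036)
show("left end",[[396.8,195.4],[395,203]],.026)
show("far edge",[[123,231.5],[264,234.3]],.026)
show("elbow near board",[[148,171]],.015); show("elbow right/left",[[180,151],[112,156]],.0)
show("marker",[[340,150],[437,125]],.0)
show("bush",[[399.9,230.5]],.0575)
show("taperoll",[[90,253],[117,275]],.019)
E
```

```text
board FL FR [[-0.0842, 0.2155, 0.018], [-0.0843, -0.2002, 0.018]]
near edge bottom [[-0.0662, -0.2, 0.02], [-0.0628, -0.0252, 0.02], [-0.0599, 0.0937, 0.02], [-0.0591, 0.1374, 0.02]]
right end [[-0.0584, -0.2111, 0.026], [-0.0107, -0.2103, 0.026]]
right end@.036 [[-0.061, -0.2063, 0.036], [-0.0144, -0.2056, 0.036]]
left end [[-0.0542, 0.1387, 0.026], [-0.0444, 0.1373, 0.026]]
far edge [[-0.0093, -0.2073, 0.026], [-0.004, -0.027, 0.026]]
elbow near board [[-0.0853, -0.17, 0.015]]
elbow right/left [[-0.1075, -0.132, 0.0], [-0.1021, -0.2193, 0.0]]
marker [[-0.107, 0.0701, 0.0], [-0.137, 0.1894, 0.0]]
bush [[-0.0197, 0.1363, 0.0575]]
taperoll [[0.0234, -0.2589, 0.019], [0.0559, -0.2276, 0.019]]
```

```bash
python3 - <<'E'
from h import *
plan([-.095,-.06,.06],Rdown(0))
E
```

```text
t 1.7 target w [ 0.3858 -0.0806  0.06  ] shift mm [271.  -62.7   7.8] rot deg [-0.36 -0.04 -0.  ] F [-0.2 -0.3  0.5]
```

```bash
python3 -m inch '[[[0.045,-0.015,0.002,0,0,0,0],[0.09,-0.03,0.004,0,0,0,0],[0.135,-0.045,0.006,0,0,0,0],[0.18,-0.06,0.008,-0.3,0,0,0],[0.225,-0.063,0.008,-0.3,0,0,0]]]'
python3 -m inch '[[[0.03,0,0,0,0,0,0],[0.05,0,0,0,0,0,0],[0.065,0,0,0,0,0,0],[0.065,0,0,0,0,0,0]]]'
python3 - <<'E'
from h import *
where();plan([-.08,-.06,.0225],Rdown(0))
E
```

```text
clock: 2.2
ee_pos: [0.3866, -0.0788, 0.105]
eef_rot: [0.119, 1.566, -0.12]
contact_force: [1.0, 0.3, -0.2]
finger_gap: 0.001
clock: 2.6
ee_pos: [0.3841, -0.0771, 0.0393]
eef_rot: [0.12, 1.573, -0.117]
contact_force: [-0.1, -0.1, -0.4]
finger_gap: -0.001
t 2.6 jig pos [-0.0972 -0.0568  0.0393] F [-0.1 -0.1 -0.4] q [-0.31  0.18  2.28  0.    0.69 -1.73] gap -0.0
t 2.6 target w [ 0.4006 -0.0829  0.0225] shift mm [16.7 -3.4 17.3] rot deg [ 0.35 -0.34 -0.07] F [-0.1 -0.1 -0.4]
```

```bash
python3 -m inch '[[[0.01,-0.003,0.004,0,0,0,0],[0.0165,-0.003,0.008,0,0,0,0],[0.0165,-0.003,0.012,0,0,0,0],[0.0165,-0.003,0.016,0,0,0,0]]]'
python3 - <<'E'
from h import *
where()
crop(ctrl.grab_frame("side"),160,120,360,270,4,"pics/d1.png")
E
```

```text
clock: 3.0
ee_pos: [0.4026, -0.0843, 0.0253]
eef_rot: [0.119, 1.567, -0.12]
contact_force: [-0.6, 0.8, -0.3]
finger_gap: 0.003
t 3.0 jig pos [-0.0778 -0.061   0.0253] F [-0.6  0.8 -0.3] q [-0.31  0.24  2.24  0.    0.66 -1.73] gap 0.0
```

View pics/d1.png

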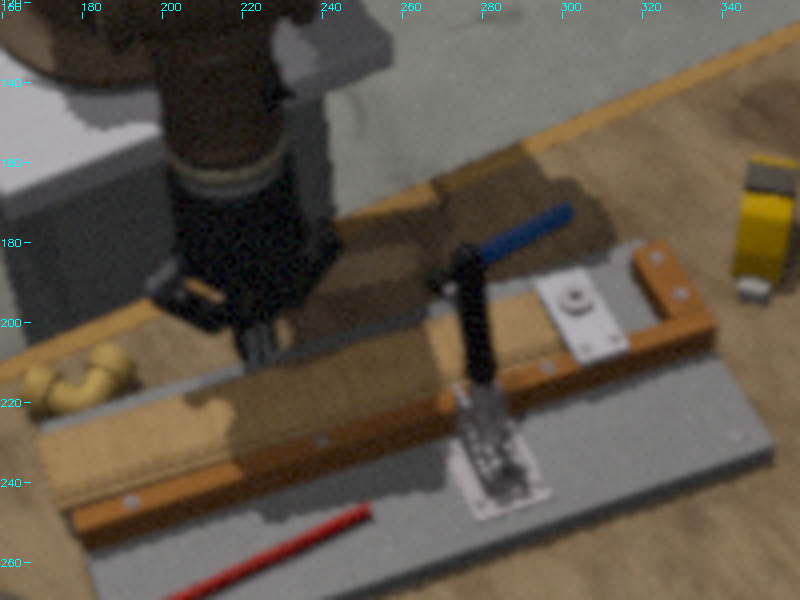

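```bash
python3 -m inch '[[[0.002,0,0.002,0,0,0,0],[0.002,0,0.005,0,0,0,0],[0.002,0,0.008,0,0,0,0],[0.002,0,0.01,0,0,0,0],[0.002,0,0.012,0,0,0,0]]]'
python3 -c "
from h import *
where()"
```

```text
clock: 3.55
ee_pos: [0.4138, -0.0864, 0.0227]
eef_rot: [0.12, 1.567, -0.12]
contact_force: [-1.1, -0.2, 0.0]
finger_gap: -0.0
t 3.55 jig pos [-0.0665 -0.0613  0.0227] F [-1.1 -0.2  0. ] q [-0.31  0.27  2.22  0.    0.66 -1.73] gap -0.0
```

```bash
python3 -m inch '[[[0,0,0.002,0,0,0,0],[0,0,0.003,0,0,0,0],[0,0,0.004,0,0,0,0],[0,0,0.005,0,0,0,0],[0,0,0.005,0,0,0,0]]]'
python3 - <<'E'
from h import *
where()
crop(ctrl.grab_frame("scene"),195,180,345,355,3.4,"pics/s2.png")
E
```

```text
clock: 4.05
ee_pos: [0.4184, -0.087, 0.0227]
eef_rot: [0.12, 1.568, -0.12]
contact_force: [-1.8, 0.8, 0.0]
finger_gap: 0.001
t 4.05 jig pos [-0.0618 -0.0612  0.0227] F [-1.8  0.8  0. ] q [-0.31  0.28  2.21  0.    0.66 -1.73] gap 0.0
```

View pics/s2.png

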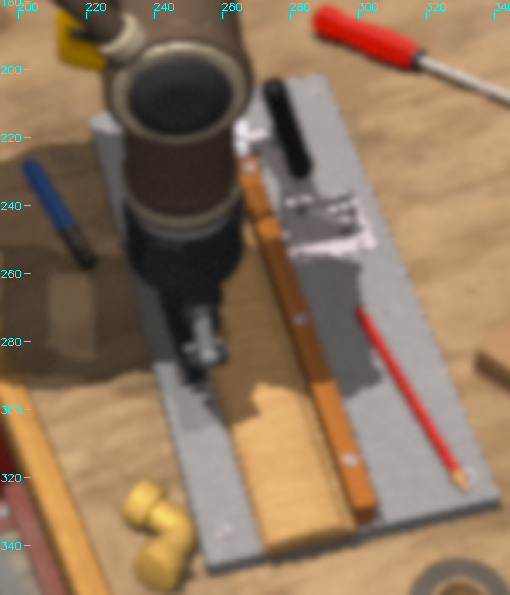

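```bash
python3 -m inch '[[[0,0,0.001,0,0,0,0],[0,0,0.002,0,0,0,0],[0,0,0.003,0,0,0,0],[0,0,0.003,0,0,0,0]]]'
python3 -c "
from h import *
where()"
```

```text
clock: 4.5
ee_pos: [0.4196, -0.0869, 0.0224]
eef_rot: [0.121, 1.572, -0.119]
contact_force: [-5.8, 1.6, 4.2]
finger_gap: 0.001
t 4.5 jig pos [-0.0606 -0.061   0.0224] F [-5.8  1.6  4.2] q [-0.31  0.28  2.2  -0.    0.67 -1.72] gap 0.0
```

```bash
python3 -m inch '[[[-0.0003,0,0.001,0,0,0,0],[-0.0005,0,0.0015,0,0,0,0],[-0.0005,0,0.0015,0,0,0,0]]]'
python3 - <<'E'
from h import *
where()
c=ctrl.camera_params("wrist"); np.save("cw2.npy",c["world_to_cam"]); cv2.imwrite("pics/w2.png",ctrl.grab_frame("wrist"))
E
```

```text
clock: 4.8
ee_pos: [0.4197, -0.0869, 0.0225]
eef_rot: [0.121, 1.575, -0.119]
contact_force: [-6.9, 0.5, 4.0]
finger_gap: 0.002
t 4.8 jig pos [-0.0605 -0.0609  0.0225] F [-6.9  0.5  4. ] q [-0.31  0.28  2.2  -0.    0.67 -1.72] gap 0.0
```

View pics/w2.png

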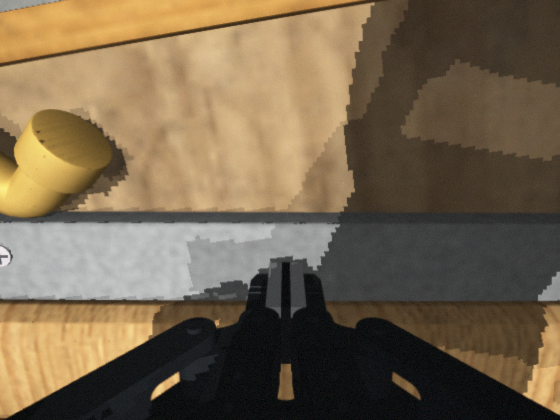

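```bash
python3 -m inch '[[[-0.001,0,-0.006,0,0,0,0],[-0.003,0,-0.016,0,0,0,0],[-0.04,0,-0.018,0,0,0,0],[-0.08,0,-0.018,0,0,0,0],[-0.08,0,-0.018,0,0,0,0]]]'
python3 - <<'E'
from h import *
where(); plan([-.02,-.25,.1],Rdown(0))
E
```

```text
clock: 5.35
ee_pos: [0.4106, -0.0869, 0.1087]
eef_rot: [0.117, 1.553, -0.122]
contact_force: [0.9, -0.1, 1.5]
finger_gap: 0.002
t 5.35 jig pos [-0.0695 -0.0623  0.1087] F [ 0.9 -0.1  1.5] q [-0.31  0.07  2.2  -0.    0.85 -1.73] gap 0.0
t 5.35 target w [ 0.4301 -0.28    0.1   ] shift mm [   9.8 -187.9   48.5] rot deg [0.25 0.82 0.13] F [ 0.9 -0.1  1.5]
```

```bash
python3 -m inch '[[[0,-0.045,0.012,0,0,0,0],[0,-0.09,0.024,0,0,0,0],[0,-0.135,0.036,0,0,0,0],[0,-0.175,0.046,0,0,0,0],[0,-0.188,0.048,0,0,0,0]]]'
python3 - <<'E'
from h import *
where(); plan([-.02,-.25,.0225],Rdown(0))
c=ctrl.camera_params("wrist"); np.save("cw3.npy",c["world_to_cam"]); cv2.imwrite("pics/w3.png",ctrl.grab_frame("wrist"))
E
```

```text
clock: 5.85
ee_pos: [0.4255, -0.2828, 0.104]
eef_rot: [0.119, 1.563, -0.125]
contact_force: [-0.7, -0.1, 0.5]
finger_gap: -0.003
t 5.85 jig pos [-0.0241 -0.2535  0.104 ] F [-0.7 -0.1  0.5] q [-0.67  0.25  2.   -0.    0.88 -2.09] gap -0.0
t 5.85 target w [ 0.4301 -0.28    0.0225] shift mm [81.5  3.8  3.7] rot deg [0.08 0.26 0.2 ] F [-0.7 -0.1  0.5]
```

View pics/w3.png

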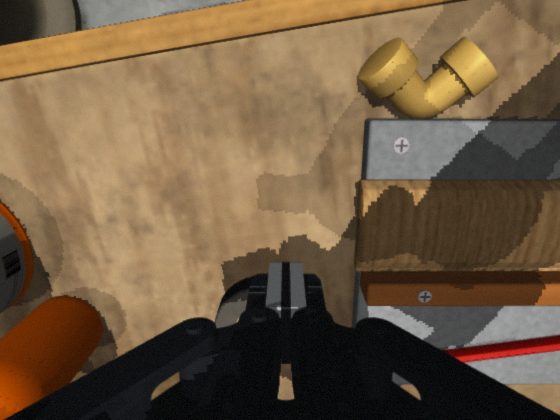

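```bash
python3 - <<'E'
from h import *
cs=ctrl.camera_params("scene")
def w2j(P):
    cc,s=np.cos(JIG[2]),np.sin(JIG[2]); d=P-np.r_[JIG[:2],0]; return np.c_[cc*d[:,0]+s*d[:,1],-s*d[:,0]+cc*d[:,1],d[:,2]]
print(w2j(unproj([[330.2,356],[314.8,357],[346,356],[361.5,398]],cs,.019)))
E
```

```text
[[ 0.06095384 -0.268295    0.019     ]
 [ 0.02905373 -0.26217769  0.019     ]
 [ 0.09296173 -0.27685854  0.019     ]
 [ 0.09034189 -0.37132502  0.019     ]]
```

Clear of the tape roll (nearest edge x≈0.028). Descend and push along y.

```bash
python3 -m inch '[[[0.03,0.003,0.003,0,0,0,0],[0.06,0.003,0.003,0,0,0,0],[0.075,0.003,0.003,0,0,0,0],[0.081,0.003,0.003,0,0,0,0],[0.081,0.003,0.003,0,0,0,0]]]'
python3 - <<'E'
from h import *
where(); plan([-.02,-.225,.0225],Rdown(0))
E
```

```text
clock: 6.4
ee_pos: [0.4266, -0.2741, 0.0213]
eef_rot: [0.121, 1.569, -0.118]
contact_force: [0.8, 0.5, -0.7]
finger_gap: 0.001
t 6.4 jig pos [-0.0244 -0.2447  0.0213] F [ 0.8  0.5 -0.7] q [-0.66  0.4   2.02  0.    0.72 -2.08] gap 0.0
t 6.4 target w [ 0.434  -0.2553  0.0225] shift mm [-1.1 19.7  4.5] rot deg [ 0.29 -0.12 -0.08] F [ 0.8  0.5 -0.7]
```

```bash
python3 -m inch '[[[-0.0015,0.006,0.004,0,0,0,0],[-0.0015,0.012,0.004,0,0,0,0],[-0.0015,0.018,0.004,0,0,0,0],[-0.0015,0.024,0.004,0,0,0,0],[-0.0015,0.03,0.004,0,0,0,0]]]'
python3 -c "
from h import *
where()"
```

```text
clock: 6.9
ee_pos: [0.4366, -0.2467, 0.0244]
eef_rot: [0.118, 1.566, -0.121]
contact_force: [-1.5, -1.8, 1.7]
finger_gap: 0.0
t 6.9 jig pos [-0.0188 -0.2161  0.0244] F [-1.5 -1.8  1.7] q [-0.6   0.38  2.04 -0.    0.72 -2.02] gap 0.0
```

```bash
python3 -m inch '[[[0.001,0.006,0,0,0,0,0],[0.001,0.012,0,0,0,0,0],[0.001,0.018,0,0,0,0,0],[0.001,0.024,0,0,0,0,0],[0.001,0.03,0,0,0,0,0]]]'
python3 - <<'E'
from h import *
where()
c=ctrl.camera_params("wrist"); np.save("cw4.npy",c["world_to_cam"]); cv2.imwrite("pics/w4.png",ctrl.grab_frame("wrist"))
crop(ctrl.grab_frame("side"),150,120,360,290,3.8,"pics/d4.png")
E
```

```text
clock: 7.4
ee_pos: [0.4407, -0.2166, 0.0228]
eef_rot: [0.12, 1.567, -0.12]
contact_force: [0.5, -2.3, 1.5]
finger_gap: -0.001
t 7.4 jig pos [-0.0195 -0.1857  0.0228] F [ 0.5 -2.3  1.5] q [-0.55  0.37  2.06 -0.    0.71 -1.96] gap -0.0
```

View pics/w4.png

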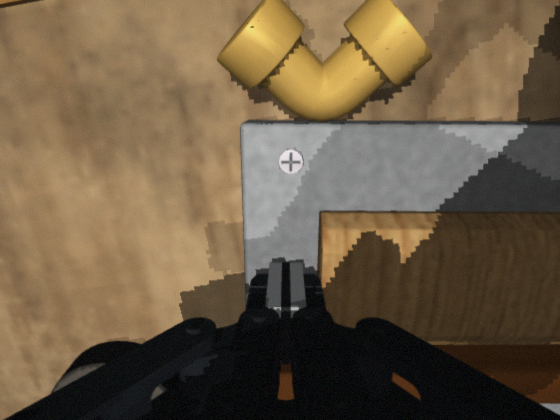

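View pics/d4.png

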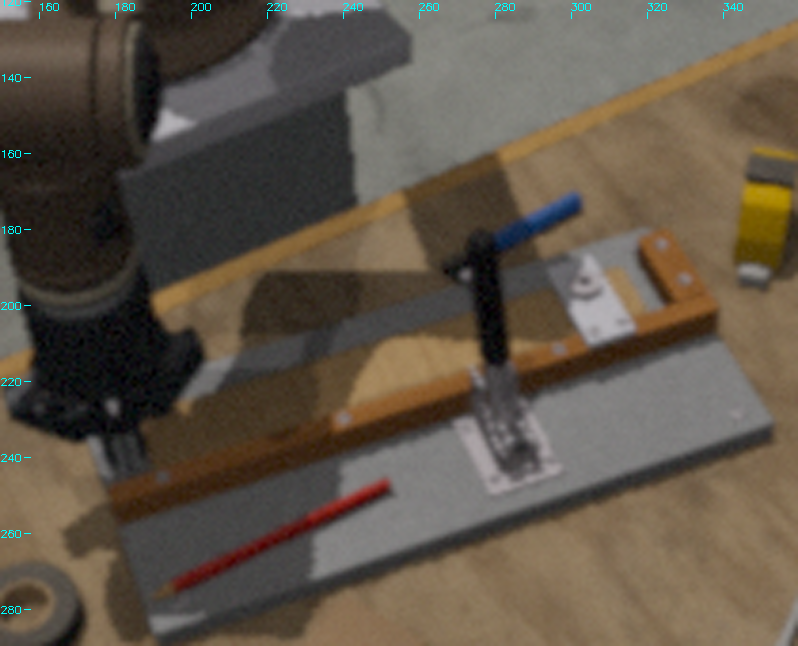

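```bash
python3 -m inch '[[[0,0.004,0,0,0,0,0],[0,0.008,0,0,0,0,0],[0,0.011,0,0,0,0,0],[0,0.013,0,0,0,0,0],[0,0.014,0,0,0,0,0]]]'
python3 -c "
from h import *
where()"
python3 -m inch '[[[0,0.001,0,0,0,0,0],[0,0.002,0,0,0,0,0],[0,0.003,0,0,0,0,0],[0,0.003,0,0,0,0,0]]]'
python3 -c "
from h import *
where()"
```

```text
clock: 8.0
ee_pos: [0.4425, -0.2027, 0.0226]
eef_rot: [0.12, 1.568, -0.12]
contact_force: [-0.3, -0.2, -0.7]
finger_gap: -0.003
t 8.0 jig pos [-0.0199 -0.1717  0.0226] F [-0.3 -0.2 -0.7] q [-0.52  0.36  2.07  0.    0.71 -1.94] gap -0.0
clock: 8.4
ee_pos: [0.4432, -0.2, 0.0228]
eef_rot: [0.12, 1.567, -0.12]
contact_force: [-0.1, 0.1, -0.1]
finger_gap: 0.002
t 8.4 jig pos [-0.0196 -0.169   0.0228] F [-0.1  0.1 -0.1] q [-0.51  0.36  2.07  0.    0.7  -1.93] gap 0.0
```

```bash
python3 -m inch '[[[0,0.001,0,0,0,0,0],[0,0.002,0,0,0,0,0],[0,0.003,0,0,0,0,0],[0,0.003,0,0,0,0,0]]]'
python3 - <<'E'
from h import *
where()
c=ctrl.camera_params("wrist"); np.save("cw5.npy",c["world_to_cam"]); cv2.imwrite("pics/w5.png",ctrl.grab_frame("wrist"))
crop(ctrl.grab_frame("side"),270,160,350,220,9,"pics/d5.png")
E
```

```text
clock: 8.8
ee_pos: [0.4439, -0.1984, 0.023]
eef_rot: [0.117, 1.567, -0.121]
contact_force: [-2.1, -4.7, 0.0]
finger_gap: 0.0
t 8.8 jig pos [-0.0192 -0.1673  0.023 ] F [-2.1 -4.7  0. ] q [-0.51  0.36  2.07 -0.    0.7  -1.93] gap 0.0
```

View pics/w5.png

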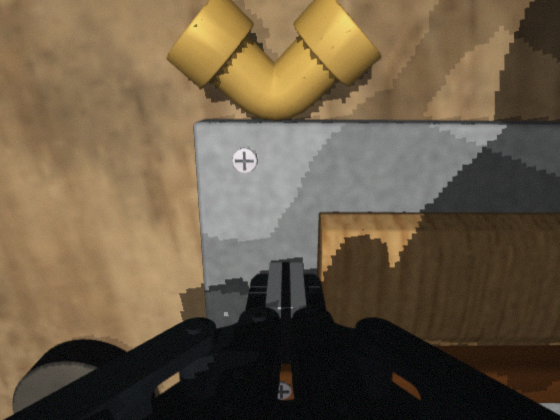

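View pics/d5.png

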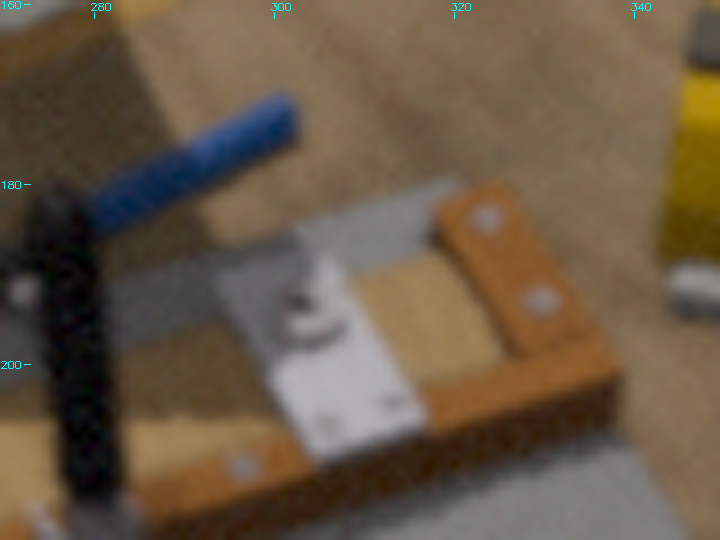

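```bash
python3 -m inch '[[[0,0.001,0,0,0,0,0],[0,0.002,0,0,0,0,0],[0,0.002,0,0,0,0,0]]]'
python3 - <<'E'
from h import *
where()
E
```

```text
clock: 9.2
ee_pos: [0.444, -0.1982, 0.0232]
eef_rot: [0.113, 1.567, -0.122]
contact_force: [-3.7, -10.3, -2.0]
finger_gap: -0.003
t 9.2 jig pos [-0.019  -0.1671  0.0232] F [ -3.7 -10.3  -2. ] q [-0.51  0.36  2.08 -0.01  0.7  -1.92] gap -0.0
```

```bash
python3 -m inch '[[[0,-0.008,0,0,0,0,0],[0,-0.016,0,0,0,0,0],[-0.04,-0.018,0,0,0,0,0],[-0.08,-0.018,0,0,0,0,0],[-0.08,-0.018,0,0,0,0,0]]]'
python3 - <<'E'
from h import *
where();plan([-.095,-.04,.09],Rdown(0))
E
```

```text
clock: 9.7
ee_pos: [0.4456, -0.2155, 0.108]
eef_rot: [0.117, 1.557, -0.124]
contact_force: [1.3, -0.6, 0.6]
finger_gap: 0.003
t 9.7 jig pos [-0.0148 -0.1839  0.108 ] F [ 1.3 -0.6  0.6] q [-0.54  0.22  2.04  0.    0.88 -1.96] gap 0.0
t 9.7 target w [ 0.3889 -0.0608  0.09  ] shift mm [ 16.6 144.3 -79.8] rot deg [0.22 0.61 0.2 ] F [ 1.3 -0.6  0.6]
```

```bash
python3 -m inch '[[[0,0.035,-0.02,0,0,0,0],[0,0.07,-0.04,0,0,0,0],[0,0.105,-0.06,0,0,0,0],[0.01,0.143,-0.08,0,0,0,0],[0.016,0.144,-0.08,0,0,0,0]]]'
python3 - <<'E'
from h import *
where();plan([-.085,-.04,.0225],Rdown(0))
E
```

```text
clock: 10.2
ee_pos: [0.3797, -0.0545, 0.085]
eef_rot: [0.119, 1.574, -0.115]
contact_force: [-0.4, -0.0, 0.1]
finger_gap: -0.0
t 10.2 jig pos [-0.1051 -0.0352  0.085 ] F [-0.4 -0.   0.1] q [-0.26  0.06  2.28  0.    0.81 -1.68] gap -0.0
t 10.2 target w [ 0.3988 -0.0624  0.0225] shift mm [62.4 -5.1 20.5] rot deg [ 0.47 -0.35 -0.12] F [-0.4 -0.   0.1]
```

```bash
python3 -m inch '[[[0.02,-0.003,0.02,0,0,0,0],[0.045,-0.003,0.024,0,0,0,0],[0.06,-0.003,0.026,0,0,0,0],[0.062,-0.003,0.028,0,0,0,0],[0.062,-0.003,0.034,0,0,0,0]]]'
python3 -c "
from h import *
where()"
python3 -m inch '[[[0,0,0.003,0,0,0,0],[0,0,0.005,0,0,0,0],[0,0,0.007,0,0,0,0],[0,0,0.008,0,0,0,0],[0,0,0.009,0,0,0,0]]]'
python3 -c "
from h import *
where()"
```

```text
clock: 10.7
ee_pos: [0.4163, -0.0667, 0.024]
eef_rot: [0.121, 1.57, -0.12]
contact_force: [-0.0, -0.1, 0.2]
finger_gap: 0.002
t 10.7 jig pos [-0.067  -0.0415  0.024 ] F [-0.  -0.1  0.2] q [-0.26  0.26  2.22  0.    0.66 -1.68] gap 0.0
clock: 11.2
ee_pos: [0.425, -0.0679, 0.0252]
eef_rot: [0.12, 1.57, -0.12]
contact_force: [-5.1, -0.9, 8.2]
finger_gap: 0.0
t 11.2 jig pos [-0.0582 -0.0414  0.0252] F [-5.1 -0.9  8.2] q [-0.26  0.28  2.2  -0.    0.67 -1.68] gap 0.0
```

```bash
python3 -m inch '[[[0,0,-0.004,0,0,0,0],[0,0,-0.008,0,0,0,0],[0.003,0,-0.008,0,0,0,0],[0.003,0,-0.008,0,0,0,0]]]'
python3 -c "
from h import *
where()"
python3 -m inch '[[[0,0,0.002,0,0,0,0],[0,0,0.004,0,0,0,0],[0,0,0.005,0,0,0,0],[0,0,0.006,0,0,0,0],[0,0,0.006,0,0,0,0]]]'
python3 -c "
from h import *
where()"
```

```text
clock: 11.6
ee_pos: [0.4178, -0.0666, 0.0214]
eef_rot: [0.12, 1.568, -0.12]
contact_force: [0.6, -0.4, 0.8]
finger_gap: 0.001
t 11.6 jig pos [-0.0656 -0.0412  0.0214] F [ 0.6 -0.4  0.8] q [-0.26  0.27  2.21  0.    0.66 -1.68] gap 0.0
clock: 12.1
ee_pos: [0.4225, -0.0674, 0.0214]
eef_rot: [0.12, 1.571, -0.119]
contact_force: [-4.8, 0.8, 3.5]
finger_gap: -0.001
t 12.1 jig pos [-0.0608 -0.0412  0.0214] F [-4.8  0.8  3.5] q [-0.26  0.28  2.2  -0.    0.66 -1.68] gap -0.0
```

```bash
python3 -m inch '[[[0,0,-0.008,0,0,0,0],[0,0,-0.018,0,0,0,0],[-0.045,0,-0.03,0,0,0,0],[-0.09,0.015,-0.04,0,0,0,0],[-0.135,0.03,-0.05,0,0,0,0]]]'
python3 -m inch '[[[-0.045,0.02,-0.01,0,0,0,0],[-0.09,0.04,-0.02,0,0,0,0],[-0.135,0.06,-0.03,0,0,0,0],[-0.135,0.07,-0.03,0,0,0,0],[-0.135,0.07,-0.03,0,0,0,0]]]'
python3 - <<'E'
from h import *
where()
c=ctrl.camera_params("wrist"); np.save("cw6.npy",c["world_to_cam"]); cv2.imwrite("pics/w6.png",ctrl.grab_frame("wrist"))
E
```

```text
clock: 12.6
ee_pos: [0.3782, -0.0302, 0.1575]
eef_rot: [0.121, 1.568, -0.121]
contact_force: [1.0, 0.2, 0.4]
finger_gap: 0.001
clock: 13.1
ee_pos: [0.361, 0.0442, 0.2931]
eef_rot: [0.119, 1.562, -0.117]
contact_force: [1.0, -0.5, -0.1]
finger_gap: 0.002
t 13.1 jig pos [-0.139   0.0594  0.2931] F [ 1.  -0.5 -0.1] q [ 0.   -0.3   2.12  0.    1.32 -1.42] gap 0.0
```

View pics/w6.png

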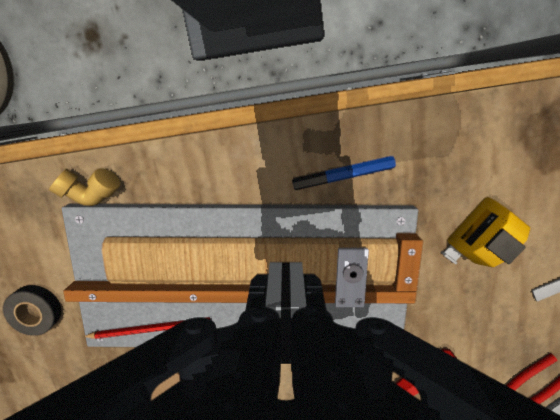

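```bash
python3 - <<'E'
from h import *
i=cv2.imread("pics/w6.png"); crop(i,325,195,435,315,5,"pics/w6a.png"); crop(i,60,195,200,310,5,"pics/w6b.png")
E
```

```text
(no output)
```

View pics/w6a.png

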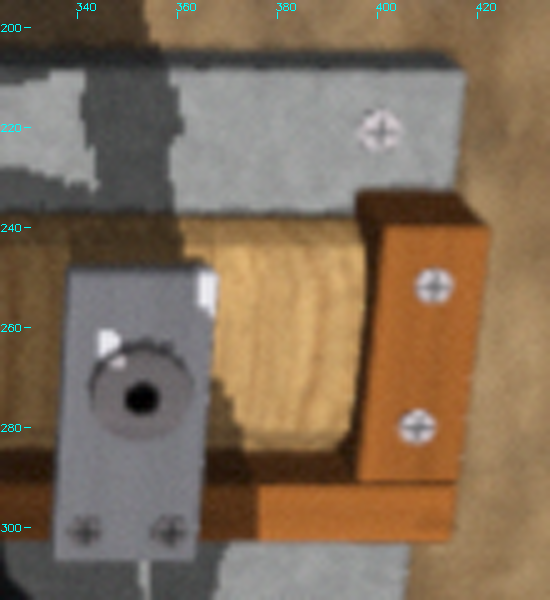

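View pics/w6b.png

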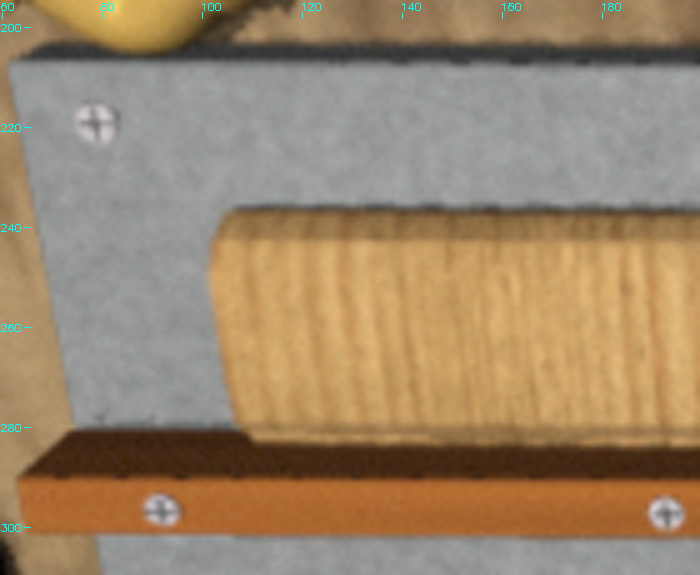

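```bash
cat > path.py <<'E'
from h import *
tip=np.array([(.022,.181),(.056,.188),(.092,.188),(.123,.182),(.147,.174),(.165,.165),(.180,.155),(.193,.140),(.211,.095),(.213,.077)])
pin=np.array([(.056,.040),(.059,.043),(.062,.046),(.065,.050),(.067,.053),(.068,.057),(.069,.062),(.069,.066),(.068,.070),(.068,.069)])
def path(t,s0=.125,s1=.118,h=.0105):
    f=np.array([np.cos(t),np.sin(t)]); a=np.array([np.sin(t),-np.cos(t)])
    out=[]
    for i,(T,P) in enumerate(zip(tip,pin)):
        d=(T-P)/np.linalg.norm(T-P); n=np.array([-d[1],d[0]])
        s=s0+(s1-s0)*min(i/4,1)
        # corners of fingertip rel TCP: +-h f ; choose the one deepest along -n
        cs=[h*f,-h*f]; k=np.argmin([c@n for c in cs])
        C=P+s*d+.0095*n; out.append(C-cs[k]); 
    return np.array(out)
if __name__=="__main__":
    for t in (0,15,25): print(t,(path(np.radians(t))*1000).round(0).tolist())
E
python3 path.py; python3 -c "
from h import *
plan([-.05,.045,.2],Rdown(np.radians(15)))"
```

```text
0 [[7.0, 159.0], [36.0, 166.0], [67.0, 167.0], [94.0, 163.0], [114.0, 157.0], [129.0, 151.0], [143.0, 145.0], [155.0, 135.0], [172.0, 100.0], [175.0, 85.0]]
15 [[7.0, 157.0], [37.0, 163.0], [68.0, 164.0], [94.0, 161.0], [114.0, 154.0], [130.0, 148.0], [143.0, 142.0], [155.0, 132.0], [193.0, 102.0], [195.0, 88.0]]
25 [[8.0, 155.0], [37.0, 162.0], [68.0, 162.0], [95.0, 159.0], [115.0, 152.0], [130.0, 147.0], [144.0, 141.0], [156.0, 130.0], [192.0, 104.0], [195.0, 89.0]]
t 13.15 target w [0.4467 0.0161 0.2   ] shift mm [ 91.5 -14.1  89.8] rot deg [  0.34 -14.94  -0.03] F [-0.1 -0.  -0.8]
```

```bash
python3 -m inch '[[[0.02,-0.004,0.02,0,-4,0,0],[0.04,-0.008,0.04,0,-8,0,0],[0.06,-0.012,0.06,0,-12,0,0],[0.08,-0.014,0.08,0.3,-15,0,0],[0.09,-0.014,0.09,0.3,-15,0,0]]]'
python3 - <<'E'
from h import *
where(); plan([-.012,.045,.1575],Rdown(np.radians(15)))
crop(ctrl.grab_frame("side"),190,100,340,260,3.7,"pics/d7.png")
crop(ctrl.grab_frame("scene"),190,120,340,270,4,"pics/s7.png")
E
```

```text
clock: 13.65
ee_pos: [0.4435, 0.0147, 0.1965]
eef_rot: [0.104, 1.314, -0.136]
contact_force: [0.4, 0.2, 0.4]
finger_gap: 0.0
t 13.65 jig pos [-0.0529  0.0431  0.1965] F [0.4 0.2 0.4] q [-0.04 -0.17  2.24 -0.04  0.82 -1.43] gap 0.0
t 13.65 target w [0.4842 0.0101 0.1575] shift mm [48.   2.  29.8] rot deg [-0.1  -0.43  0.09] F [0.4 0.2 0.4]
```

View pics/d7.png

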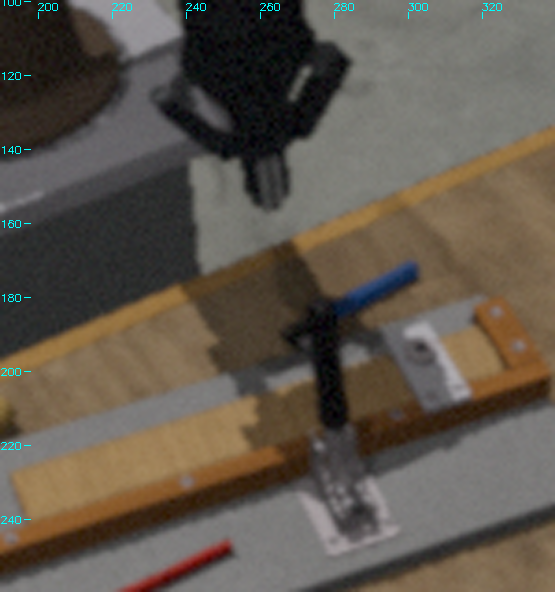

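View pics/s7.png

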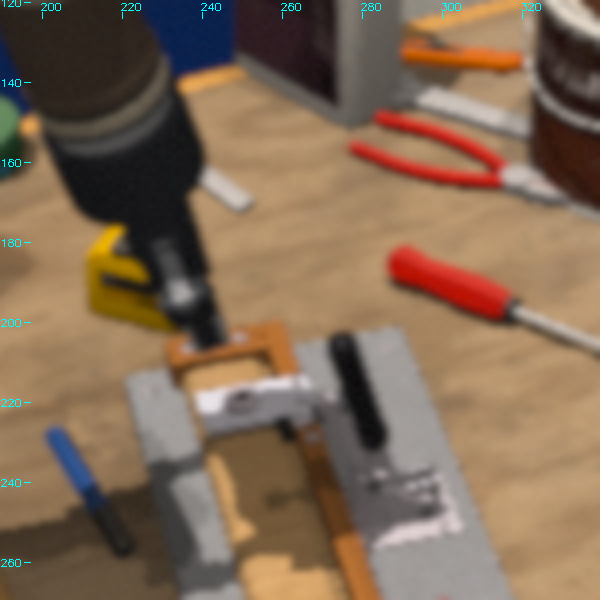

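```bash
python3 -m inch '[[[0.016,0.001,0.01,0,0,0,0],[0.032,0.002,0.02,0,0,0,0],[0.046,0.002,0.03,0,0,0,0],[0.046,0.002,0.03,0,0,0,0]]]'
python3 - <<'E'
from h import *
where(); plan([.012,.045,.159],Rdown(np.radians(15)))
crop(ctrl.grab_frame("scene"),220,170,320,250,7,"pics/s8.png")
E
```

```text
clock: 14.15
ee_pos: [0.487, 0.0107, 0.1632]
eef_rot: [0.104, 1.31, -0.135]
contact_force: [-1.1, 1.0, -0.6]
finger_gap: 0.003
t 14.15 jig pos [-0.0093  0.046   0.1632] F [-1.1  1.  -0.6] q [-0.05 -0.02  2.19 -0.04  0.72 -1.43] gap 0.0
t 14.15 target w [0.5079 0.0064 0.159 ] shift mm [ 9.5 -1.  19.6] rot deg [-0.09 -0.22  0.03] F [-1.1  1.  -0.6]
```

View pics/s8.png

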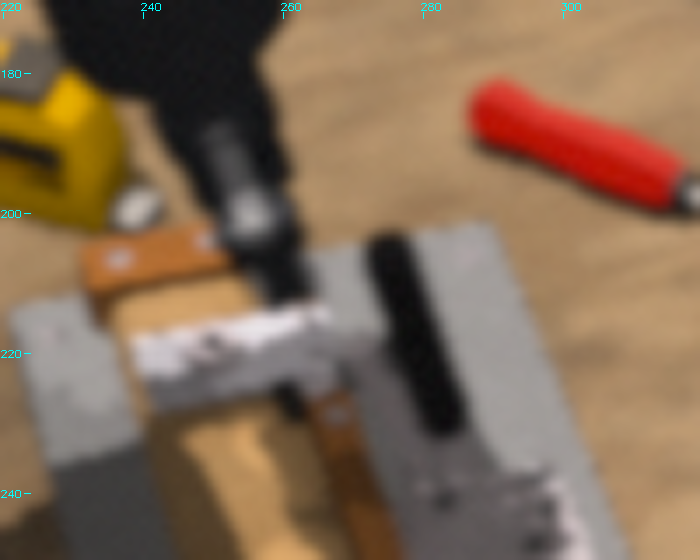

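```bash
python3 -m inch '[[[0.004,-0.001,0.008,0,0,0,0],[0.007,-0.001,0.016,0,0,0,0],[0.009,-0.001,0.024,0,0,0,0],[0.01,-0.001,0.032,0,0,0,0],[0.011,-0.001,0.04,0,0,0,0]]]'
cat > seg.py <<'E'
from path import *
import sys
st=where(); d=st["ee_pos"]-np.r_[JIG[:2],0]; c,s=np.cos(JIG[2]),np.sin(JIG[2])
cur=np.array([c*d[0]+s*d[1],-s*d[0]+c*d[1],d[2]])
Rc=R.from_rotvec(st["eef_rot"]); x=Rc.apply([1,0,0])
t=np.arctan2(c*x[0]+s*x[1],-x[2]); print("tilt",np.degrees(t).round(1))
for p in path(t):
    w=j2w([p[0],.045,p[1]],JIG)[0]; print((p*1000).round(0),(Rc.inv().apply(w-st["ee_pos"])*1000).round(1))
E
python3 seg.py
```

```text
clock: 14.7
ee_pos: [0.5293, 0.0038, 0.1652]
eef_rot: [0.104, 1.306, -0.134]
contact_force: [-1.7, -0.5, 1.4]
finger_gap: 0.001
t 14.7 jig pos [0.0335 0.0458 0.1652] F [-1.7 -0.5  1.4] q [-0.06  0.06  2.1  -0.04  0.72 -1.45] gap 0.0
tilt 15.0
[  7. 157.] [  1.5  -0.8 -27.6]
[ 37. 163.] [ 2.7 -0.8  2.7]
[ 68. 164.] [ 9.9 -0.7 32.7]
[ 94. 161.] [20.1 -0.7 57.6]
[114. 154.] [31.7 -0.7 74.8]
[130. 148.] [41.1 -0.7 88.5]
[143. 142.] [ 50.5  -0.7 100. ]
[155. 132.] [ 63.7  -0.7 109. ]
[193. 102.] [101.9  -0.7 137.5]
[195.  88.] [116.8  -0.7 136.3]
```

```bash
python3 -m inch '[[[0.004,-0.001,0.009,0,0,0,0],[0.006,-0.001,0.018,0,0,0,0],[0.009,-0.001,0.027,0,0,0,0],[0.012,-0.001,0.036,0,0,0,0],[0.016,-0.001,0.045,0,0,0,0]]]'
python3 seg.py
python3 - <<'E'
from h import *
crop(ctrl.grab_frame("scene"),220,170,320,250,7,"pics/s9.png")
E
```

```text
clock: 15.2
ee_pos: [0.5767, -0.0048, 0.1613]
eef_rot: [0.104, 1.305, -0.134]
contact_force: [-2.7, 1.4, 2.8]
finger_gap: -0.001
t 15.2 jig pos [0.0817 0.0447 0.1613] F [-2.7  1.4  2.8] q [-0.07  0.16  2.   -0.03  0.72 -1.46] gap -0.0
tilt 15.1
[  7. 157.] [-14.7   0.2 -73.1]
[ 37. 163.] [-13.6   0.2 -42.8]
[ 68. 164.] [ -6.3   0.3 -12.8]
[ 94. 161.] [ 3.9  0.3 12. ]
[114. 154.] [15.5  0.3 29.3]
[130. 148.] [24.9  0.3 42.9]
[143. 142.] [34.3  0.3 54.5]
[155. 132.] [47.6  0.3 63.4]
[193. 102.] [85.8  0.3 91.9]
[195.  88.] [100.6   0.3  90.7]
```

View pics/s9.png

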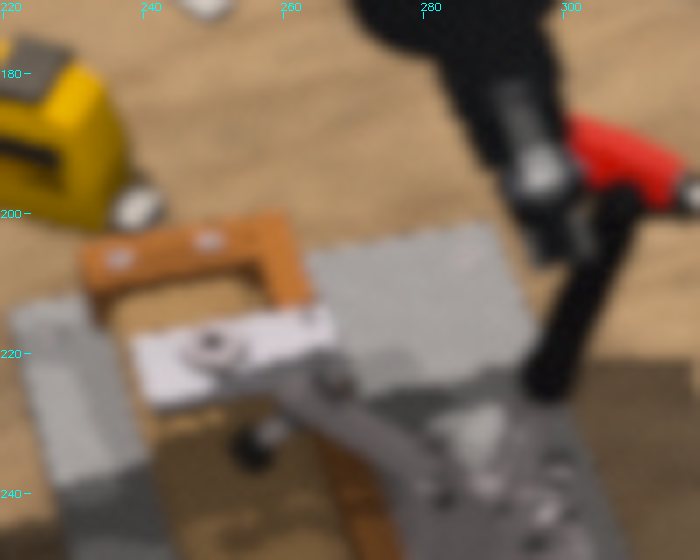

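```bash
python3 -m inch '[[[0.004,0,0.01,0,0,0,0],[0.01,0,0.02,0,0,0,0],[0.016,0,0.03,0,0,0,0],[0.022,0,0.038,0,0,0,0],[0.029,0,0.047,0,0,0,0]]]'
python3 seg.py
```

```text
clock: 15.75
ee_pos: [0.63, -0.0132, 0.1464]
eef_rot: [0.104, 1.303, -0.134]
contact_force: [-3.4, 0.4, 6.5]
finger_gap: -0.0
t 15.75 jig pos [0.1357 0.0448 0.1464] F [-3.4  0.4  6.5] q [-0.08  0.27  1.89 -0.03  0.71 -1.47] gap -0.0
tilt 15.2
[  7. 157.] [-4.340e+01  1.000e-01 -1.212e+02]
[ 37. 163.] [-42.2   0.2 -91. ]
[ 68. 164.] [-34.9   0.2 -61. ]
[ 94. 161.] [-24.7   0.2 -36.1]
[114. 154.] [-13.    0.2 -18.9]
[130. 148.] [-3.5  0.2 -5.3]
[143. 142.] [5.9 0.2 6.2]
[155. 132.] [19.1  0.2 15.2]
[193. 102.] [57.4  0.2 43.5]
[195.  88.] [72.2  0.2 42.3]
```

```bash
python3 -m inch '[[[0.01,0,0.009,0,0,0,0],[0.02,0,0.016,0,0,0,0],[0.03,0,0.022,0,0,0,0],[0.04,0,0.026,0,0,0,0],[0.05,0,0.029,0,0,0,0]]]'
python3 - <<'E'
from h import *
where()
crop(ctrl.grab_frame("scene"),220,150,350,250,6,"pics/s10.png")
crop(ctrl.grab_frame("side"),190,120,350,270,4,"pics/d10.png")
E
```

```text
clock: 16.25
ee_pos: [0.6677, -0.0193, 0.1029]
eef_rot: [0.104, 1.309, -0.134]
contact_force: [-2.8, 1.5, 1.8]
finger_gap: 0.0
t 16.25 jig pos [0.1739 0.0446 0.1029] F [-2.8  1.5  1.8] q [-0.09  0.4   1.82 -0.03  0.66 -1.48] gap 0.0
```

View pics/s10.png

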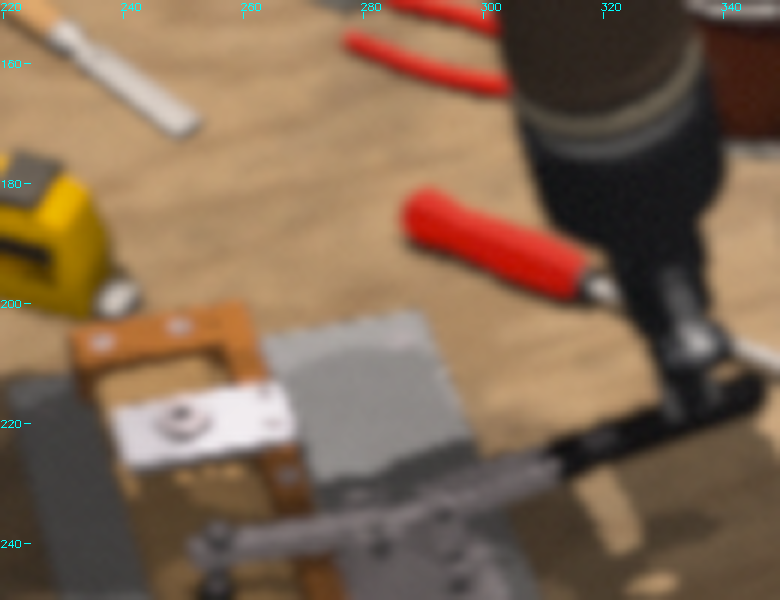

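View pics/d10.png

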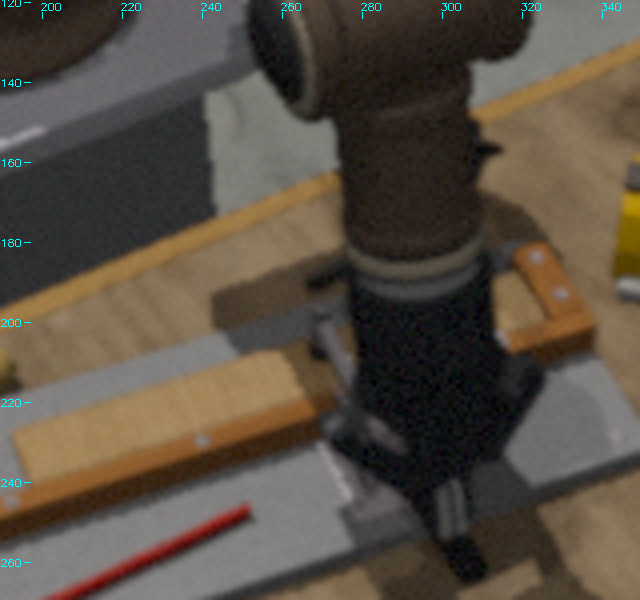

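```bash
python3 -m inch '[[[0.004,0,0.001,0,0,0,0],[0.008,0,0.001,0,0,0,0],[0.011,0,0.001,0,0,0,0],[0.014,0,0.001,0,0,0,0],[0.016,0,0.001,0,0,0,0]]]'
python3 - <<'E'
from h import *
where()
crop(ctrl.grab_frame("scene"),220,150,350,250,6,"pics/s11.png")
E
```

```text
clock: 16.85
ee_pos: [0.6732, -0.0202, 0.089]
eef_rot: [0.104, 1.306, -0.134]
contact_force: [-0.3, 0.5, 0.2]
finger_gap: 0.003
t 16.85 jig pos [0.1795 0.0446 0.089 ] F [-0.3  0.5  0.2] q [-0.09  0.43  1.81 -0.03  0.64 -1.48] gap 0.0
```

View pics/s11.png

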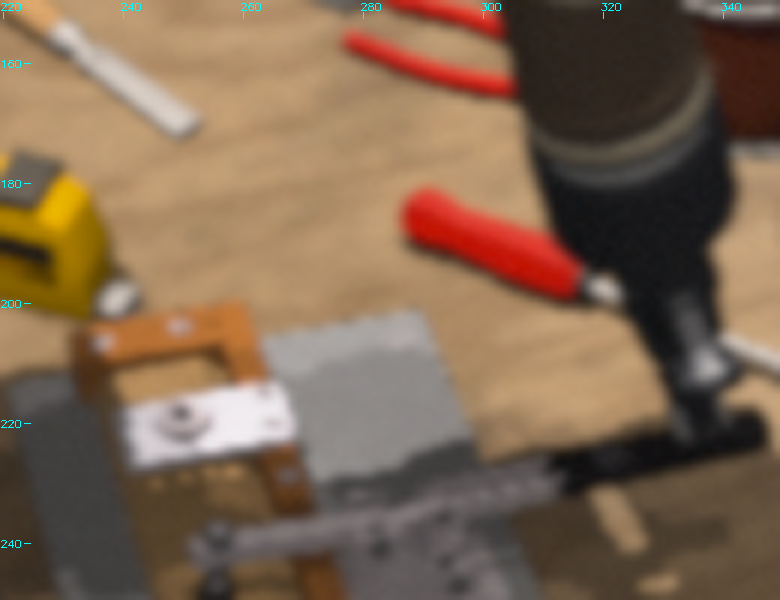

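```bash
python3 -m inch '[[[-0.02,0,0,0,0,0,0],[-0.06,0,0,0,0,0,0],[-0.1,0,-0.01,0,0,0,0],[-0.14,0,-0.04,0,0,0,0],[-0.17,0,-0.08,0,0,0,0]]]'
python3 -m inch '[[[-0.02,0.0,-0.045,0,0,0,0],[-0.02,0.0,-0.09,0,0,0,0],[-0.02,0.0,-0.135,0,0,0,0],[-0.02,0.0,-0.18,0,0,0,0],[-0.02,0.0,-0.18,0,0,0,0]]]'
python3 - <<'E'
from h import *
where()
np.save("cw12.npy",ctrl.camera_params("wrist")["world_to_cam"]); cv2.imwrite("pics/w12.png",ctrl.grab_frame("wrist"))
crop(ctrl.grab_frame("scene"),190,150,350,350,3,"pics/s12.png")
crop(ctrl.grab_frame("side"),160,140,400,320,3.2,"pics/d12.png")
E
```

```text
clock: 17.4
ee_pos: [0.5551, -0.0014, 0.2367]
eef_rot: [0.104, 1.299, -0.134]
contact_force: [-0.2, 0.6, 0.7]
finger_gap: -0.002
clock: 17.9
ee_pos: [0.3675, 0.0277, 0.1998]
eef_rot: [0.103, 1.318, -0.134]
contact_force: [-0.6, 0.4, 0.1]
finger_gap: 0.003
t 17.9 jig pos [-0.13    0.0441  0.1998] F [-0.6  0.4  0.1] q [-0.01 -0.36  2.37 -0.05  0.88 -1.4 ] gap 0.0
```

View pics/w12.png

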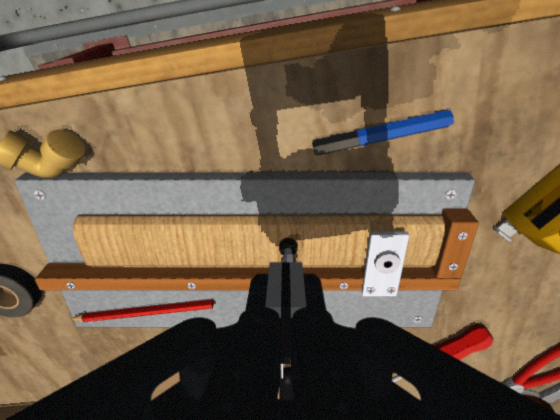

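View pics/s12.png

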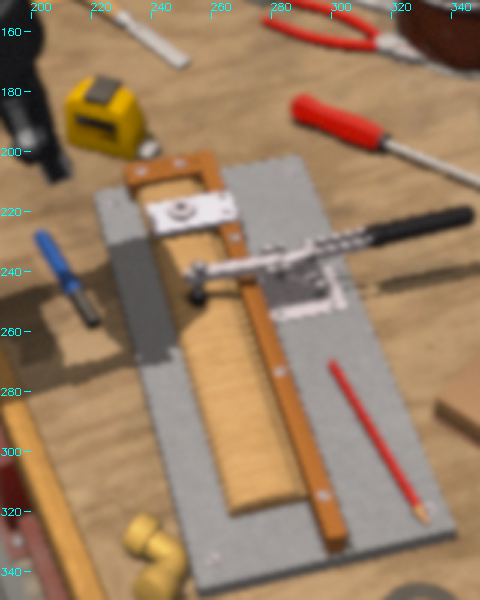

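View pics/d12.png

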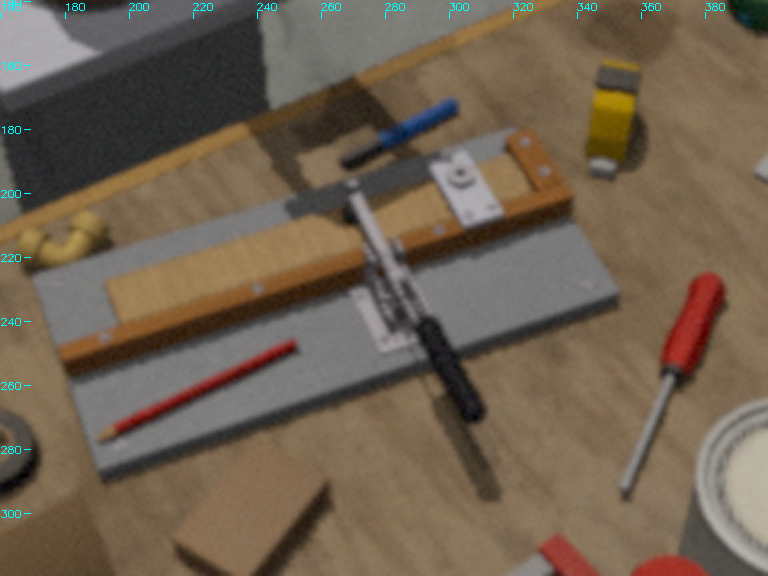

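```bash
python3 - <<'E'
from h import *
i=cv2.imread("pics/w12.png"); crop(i,395,165,485,300,4.4,"pics/w12a.png"); crop(i,15,165,155,300,4.4,"pics/w12b.png")
cs,cd=ctrl.camera_params("scene"),ctrl.camera_params("side")
for n,t in (("home",[.213,.045,.077]),("dead",[.211,.045,.095])): print(n,proj(j2w(t,JIG),cs),proj(j2w(t,JIG),cd))
E
```

```text
home [[348.37851575 221.13661285]] [[308.96387932 271.95419931]]
dead [[348.31075133 216.14395983]] [[308.81390299 266.57046664]]
```

View pics/w12a.png

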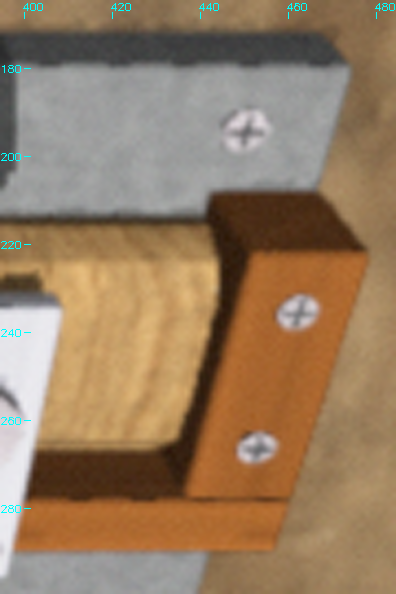

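View pics/w12b.png

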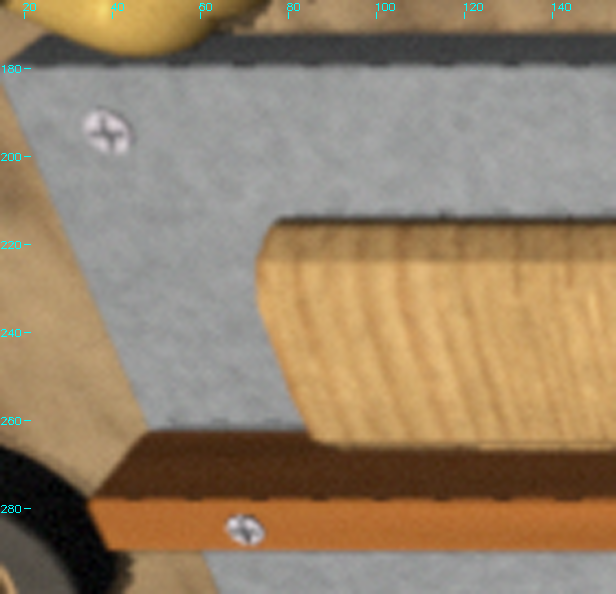

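```bash
python3 - <<'E'
from h import *
c=dict(ctrl.camera_params("wrist")); c["world_to_cam"]=np.load("cw12.npy")
def w2j(P):
    cc,s=np.cos(JIG[2]),np.sin(JIG[2]); d=P-np.r_[JIG[:2],0]; return np.c_[cc*d[:,0]+s*d[:,1],-s*d[:,0]+cc*d[:,1],d[:,2]]
print(w2j(unproj([[77,215],[443,215],[84.5,265.5]],c,.022)).round(4), w2j(unproj([[15.5,179.5],[474,179.5]],c,.018)).round(4))
ctrl.job_done(); where()
E
```

```text
[[-0.0496 -0.1518  0.022 ]
 [-0.0492  0.1933  0.022 ]
 [ 0.0121 -0.1623  0.022 ]] [[-0.0852 -0.1994  0.018 ]
 [-0.0847  0.215   0.018 ]]
the job is handed in; nothing more can be done
the job is handed in; nothing more can be done
```

The moulding is flat against the fence, home against the stop block and clamped. I handed the job in at about 18 s of the 64 s allowed.

**What I did**
- I pushed the moulding's front edge with the shut fingertips until it sat flush on the fence.
- I pushed its right end left until it stopped firmly, with about 10 N resisting.
- I then seated the front edge again. On the first try the tip rode a little up the profile: it sat at z 0.025 with 8 N vertical force. I backed off, lowered it and repeated. It then stopped at the same place as the first flush push.
- I swept the clamp lever over from the front with the tool tilted 15°. The force fell to zero once it passed centre, and I withdrew clear.

**Last checks**
- **Along the fence:** the front edge measured x = -0.0496 and -0.0492 at its two ends (home is -0.050), so it is square within the measurement.
- **Against the stop:** the ends measured y = -0.152 and 0.193, against -0.155 and 0.190 when home. Both are 3 mm too far left, past a solid stop, so I take this as camera error. The close-up shows the end touching the stop.
- **Clamp:** the lever tip is within about 2 pixels of its predicted home position in the scene view, 5 pixels from dead centre, and the pad is down on the moulding.
- **Other things on the bench:** none looked moved in the final views; I did not measure them again.
- **At hand-in:** the robot was touching nothing, and contact forces were below 1 N.

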